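Shear the top painting panel off the stack into the corner of the board

TASK

Slide the top panel sideways off the stack onto the low board next to it, keeping it flat and leaving the rest of the stack as it lies. Press it snugly but gently home against the stop strip of the fence at the board's far end, then sideways home against the stop strip of the side fence, so that it lies flush in the corner; the strips are not set where you can measure them, so feel for them, and they are only lightly fixed, so never push hard on them. Let go and leave everything else on the table alone.

Things in the scene. Friction and masses are not known exactly. Their poses are not given: they have to be found in the camera images.
- panel_top: Top one of a flat stack of three identical painting panels on the table, on the -y side of the low board: plywood with a white primed face, a rigid rectangle 110 mm (its x) by 130 mm (its y) by 12 mm thick, 80 to 190 g, too wide for the gripper either way. Origin: centre of its underside, at first 24 mm above the table; z up. Its friction is not known.
- panel_mid: Middle panel of the stack, same size. Origin: centre of its underside, 12 mm above the table. The three are not perfectly aligned: edges stand up to about 8 mm out of line, and the middle one may stick out behind the top one.
- panel_low: Bottom panel of the stack, same size, loose on the table. Origin: centre of its underside.
- board: Low wooden board fixed to the table, x from -100 to +85 mm, y from -100 to +100 mm, upper face 21 mm above the table, 3 mm below the top panel's underside. Origin: on the table under its middle; +y points away from the stack. A gap of 5 to 40 mm parts its near edge (y = -100) from the stack; turned up to 0.08 rad to the panels. Two fences make a corner on it; the panel starts clear of both.
- end_fence: Far-end fence: fixed dark rail, 150 mm along the board's x, 16 mm wide, 14 mm high. Origin: middle of the foot of the rail's inner face, at y = +84 mm of the board, on its upper face; axes as the board's. On that face a pale stop strip 120 x 6 x 13 mm, locked 0 to 10 mm out: its stop face lies 6 to 16 mm towards -y, unmeasured. Rigid; a 6 to 12 N push is snug, over 20 N is too hard.
- side_fence: Long side fence: fixed dark rail, 130 mm along the board's y, 16 mm wide, 14 mm high. Origin: middle of the foot of the rail's inner face, at x = +69, y = +5 mm of the board, on its upper face; axes as the board's. On that face a pale stop strip 115 x 6 x 13 mm, locked 0 to 10 mm out: its stop face lies 6 to 16 mm towards -x, unmeasured. Rigid; a 6 to 12 N push is snug, over 20 N is too hard.
- tube_a: Bystander: small white paint tube lying down, 70 mm long, 24 mm wide, 17 mm high, near the far side of the stack.
- tube_b: Bystander: a second such paint tube, near the first.
- tape: Bystander: roll of paper tape lying flat, 80 mm across, 22 mm high, on the robot's side of the stack.
- water_pot: Bystander: glass water pot 70 mm across and 70 mm high, beyond the far end of the board.
- eraser: Bystander: white eraser 45 x 22 x 12 mm, behind the board (+x).
- brush: Bystander: paint brush 190 mm long lying on the table behind the board.
Things that resemble listed ones, but are neither listed nor needed, are in the scene too. What is shaped like the panel_top but blue or green is not meant.

How it is judged (in metres and radians):
On the way, in this order (a step that is already met when the one before it is completed fails the run):
1. the panel has been slid off the stack and pressed home against the end fence with more than 2 N (contact force between panel_top and end_fence above 2 N and z of panel_top in the frame of board below 0.0235 m), for 0.2 s.
2. then it is pressed sideways home against the side fence with more than 2 N (contact force between panel_top and side_fence above 2 N and z of panel_top in the frame of board below 0.0235 m), for 0.2 s.
At the end, for the whole second after the job is handed in: The top panel lies at rest flat on the board in the corner, flush with the stop strips of both fences: no gap wider than 2.5 mm to either, its sides within 0.035 rad (2 degrees) of the board's; the other two panels are within 8 mm of where they lay (y of end_fence_slide_c0 in the frame of panel_top between 0.06 and 0.0705 m and x of side_fence_slide_c0 in the frame of panel_top between 0.05 and 0.0605 m and angle between the x axis of panel_top and the x axis of board, either way round below 0.035 rad and z of panel_top in the frame of board below 0.023 m and angle between panel_top's own z axis and vertical below 0.03 rad and linear speed of panel_top below 0.01 m/s and distance of each of panel_mid, panel_low from where it was at the start of the episode below 0.008 m); the robot touches nothing.
It fails at once if a fence is pushed by the panel or the robot with more than 20 N (contact force between any of panel_top, the arm, the fingers and end_fence above 20 N or contact force between any of panel_top, the arm, the fingers and side_fence above 20 N).
It fails at once if the panel is lifted clear or tipped instead of slid (height (world z) of panel_top above 0.034 m or angle between panel_top's own z axis and vertical above 0.2 rad).
It fails at once if the rest of the stack is shifted by more than 8 mm (distance of any of panel_mid, panel_low from where it was at the start of the episode above 0.008 m).
It fails at once if a bystander is moved by more than 20 mm (distance of any of tube_a, tube_b, tape, water_pot, eraser, brush from where it was at the start of the episode above 0.02 m).
It also fails if it takes over 72 s, if anything falls off the work surface, if the arm or the gripper's body presses on something with over 40 N, if the wrist force passes 120 N, or if a joint passes its speed limit or range.

ROBOT

A 6-joint arm with a two-finger parallel gripper is mounted at the origin on the work surface. World frame = base frame: x ahead of the robot, y to its left, z up, the work surface at z = 0. Lengths are in mm, angles in rad, forces in N, time in s.
With the tool pointing down it reaches from about 325 to 850 mm from the base axis. Payload 15.5 kg.
Tool frame: the origin (TCP) lies midway between the tips of the shut fingers; the grasp point (between the pads) lies 19 mm behind it; z points along the fingers, y is the line along which they close (so a half turn about z gives the same grasp; the last joint's range is limited). The gripper opens to 91 mm and grips with 3 to 60 N. Pads are 32 mm wide; open, the fingers measure 118 mm over their backs; the gripper's body (76 mm by 178 mm) begins 60 mm behind the grasp point.
Start: joints at [1.04, 0.494, 1.345, -0, 1.302, -0.096], TCP at [263.83, 566.586, 213.915] pointing down, gripper open.
Joint ranges: [-2.91, 2.91], [-0.82, 2.16], [0.22, 2.67], [-1.22, 4.37], [0.12, 2.79], [-3.08, 3.08]. Speed limits (rad/s): [1.89, 1.89, 2.57, 3.01, 3.01, 3.01].

INTERFACE

Orientations are given as a unit quaternion [w, x, y, z].
In Python, from rig import manip gives the robot as it stands.
- The arm moves only by the tool drive_tool, never from a script. Its argument "targets" is a list of rows, each an object of numbers: "dx", "dy", "dz": the shift along the world's x, y, z in mm; "wx", "wy", "wz": the turn, a rotation vector about the world's x, y, z in rad; "jaw": the finger opening in mm, from 0 to 91.2. A call has exactly 8 rows; each row is the pose to reach, as a shift and turn from the pose commanded when the call began; what a row does not reach only later rows make up. A row lasts 1/8 s, in which the tool goes at most 62.5 mm and 10.7 degrees, less where a joint would pass 70% of its speed; a pose out of reach is approached as far as the arm can. A call with a gripper value outside its range is refused whole. The fingers move at their own pace and stop on an object; "force" is the grip in N (left out, the last holds). Time passes only in rows, so rows that repeat a pose let the fingers close, or fill a call up. It gives the time, the measured TCP pose, the force, the opening and the grip force at its end, in the units of the state.
- manip.observe(): the state, without advancing time (a new reading comes with each control period).
- manip.snapshot(name): name is "side" or "top" or "wrist"; returns (picture, depth): 480x640x3 uint8, blue, green, red; 480x640 float32, mm along the optical axis (not along the pixel's ray), 0 where there is no reading.
- manip.calibration(name): a dict with "fx", "fy", "cx", "cy" (pixels), "k1" (the pictures are not rectified: a ray, as slopes to the right and down, at radius r is drawn at 1 + k1 r^2 times it, then the intrinsics apply), "extrinsics" (4x4, takes a point from camera to world coordinates). Camera axes: x right, y down, z forward; pixel columns grow to the right and rows downward; lengths in mm; the calibration is good to about 2 mm. A picture is of the moment at which its call begins: read the wrist's pose just before it. calibration takes no time and is no camera call; for the wrist camera it gives the pose at the moment of the call.
- manip.sign_off(): hands the job in; it is judged then, once.
The state is a dict: "clock": time; "qpos": joint angles; "dq": joint speeds; "effort": joint torques, N m; "tool_pos": TCP position; "tool_rot": TCP orientation; "contact_force": force on the tool from outside, world axes, zero at the start; "wrist_torque": the same for the moment, N m; "grip_width": finger opening in mm; "grasp_force": force on a finger pad.
Only numpy, scipy, OpenCV 4.12 (cv2) and the standard library are available. Lean on these libraries where they do the work, as an engineer would, in place of code of your own. Each camera call takes 0.05 s, during which the arm holds its last target. There are 200 camera calls.

## Working session

There is one attempt and no reset: what is moved stays moved. The work goes in short steps, Python scripts to look and compute and a tool call to move; the robot and the scene stay as the last step left them, time stands still between calls to the robot, and variables do not carry over. Pictures are saved under pics/ and viewed, at most 10 in all, crops included, and the job is handed in when it is done.

Besides the shell and the picture viewer there is one more tool, called after "Request:" as a command line: name --argument value ..., lists and objects as JSON in quotes. drive_tool: Moves the arm, as the interface text tells. Its arguments: {"type":"object","properties":{"targets":{"type":"array"},"force":{"type":"number"}},"required":["targets"]}

```bash
mkdir -p pics; cat > h.py <<'E'
import numpy as np,cv2
from rig import manip
def snap(n):
    c=manip.calibration(n); p,d=manip.snapshot(n); return p,d,c
def world(c,d,us,vs):
    us=np.asarray(us,float);vs=np.asarray(vs,float)
    x=(us-c['cx'])/c['fx'];y=(vs-c['cy'])/c['fy'];rd=np.hypot(x,y);r=rd.copy()
    for _ in range(20): r=rd/(1+c['k1']*r*r)
    s=np.where(rd>0,r/np.maximum(rd,1e-9),1)
    z=d[vs.astype(int),us.astype(int)] if hasattr(d,'shape') and d.ndim==2 else d
    P=np.stack([x*s*z,y*s*z,z],-1); E=np.array(c['extrinsics'])
    return P@E[:3,:3].T+E[:3,3]
E
python3 - <<'E'
from h import *
for n in('top','side'):
    p,d,c=snap(n); cv2.imwrite(f'pics/{n}0.png',p); np.savez(f'{n}0.npz',p=p,d=d,E=np.array(c['extrinsics']))
    print(n,{k:(np.round(v,3).tolist()) for k,v in c.items()})
print(manip.observe())
E
```

```text
top {'fx': 564.73, 'fy': 564.73, 'cx': 321.681, 'cy': 243.49, 'k1': 0.013, 'extrinsics': [[0.017, -0.987, 0.16, 324.525], [-0.999, -0.021, -0.023, 3.063], [0.026, -0.16, -0.987, 1151.936], [0.0, 0.0, 0.0, 1.0]]}
side {'fx': 526.223, 'fy': 526.223, 'cx': 319.359, 'cy': 243.998, 'k1': -0.036, 'extrinsics': [[0.779, -0.321, 0.538, -87.504], [-0.627, -0.429, 0.651, -758.115], [0.021, -0.844, -0.535, 656.946], [0.0, 0.0, 0.0, 1.0]]}
{'clock': 0.1, 'qpos': array([ 1.03949290e+00,  4.94094896e-01,  1.34604304e+00, -2.84214868e-06,
        1.30253059e+00, -9.55096956e-02]), 'dq': array([ 0.00015341, -0.0007321 , -0.00033466,  0.00044633, -0.00157218,
        0.00015458]), 'effort': array([ 1.87863618e-03, -8.80254006e+01, -3.82543516e+01,  7.10757100e-02,
        4.82458505e-02, -6.98020312e-05]), 'tool_pos': array([263.66265661, 566.29004633, 213.42301527]), 'tool_rot': array([-1.64542919e-04,  2.16176300e-01,  9.76354197e-01, -5.12154887e-04]), 'contact_force': array([-1.18963268, -0.04126221,  0.10950317]), 'wrist_torque': array([-0.01319803,  0.06937725, -0.01420868]), 'grasp_force': 0.0, 'grip_width': 91.31305947303767}
```

View pics/top0.png

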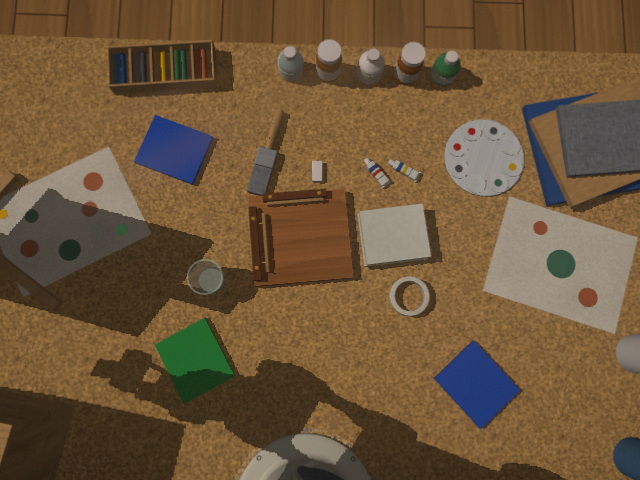

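View pics/side0.png

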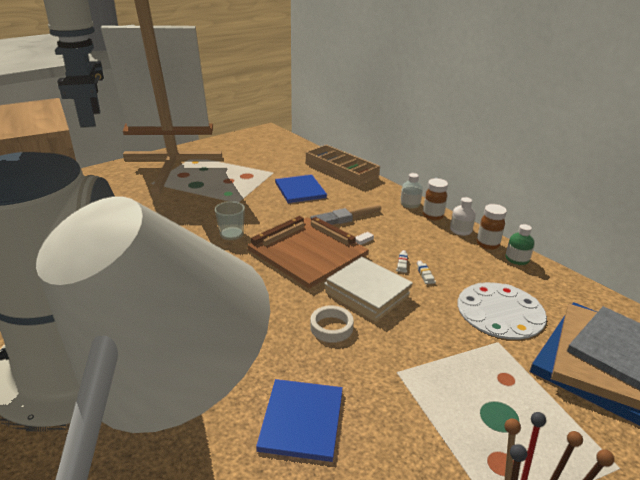

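The stack of white panels is at top-view px (395,235), with its board at (300,240). The tape is at (409,296), the tubes at (376,172) and (404,169), and the pot at (205,277). The similar shapes at (175,150), (478,384) and (195,360) are blue or green, and the painted white sheets at (70,215) and (560,265) are large paper, so none of these fit. I'll confirm this in a crop and measure.

```bash
python3 - <<'E'
from h import *
z=np.load('top0.npz');p,d=z['p'],z['d'];c=manip.calibration('top')
cv2.imwrite('pics/crop0.png',cv2.resize(p[150:330,230:450],None,fx=3.3,fy=3.3,interpolation=cv2.INTER_CUBIC))
vv,uu=np.mgrid[0:480,0:640];W=world(c,d,uu,vv)
b,g,r=[p[...,i].astype(int) for i in range(3)]
roi=(uu>235)&(uu<440)&(vv>180)&(vv<295)
def rect(m,n):
    m=cv2.morphologyEx((m&roi).astype(np.uint8),cv2.MORPH_OPEN,np.ones((3,3)))
    k,l,s,_=cv2.connectedComponentsWithStats(m);i=1+np.argmax(s[1:,4]);m=l==i
    h=np.median(W[m][:,2]); P=world(c,np.where(m,d,d),uu[m],vv[m])
    R=cv2.minAreaRect(P[:,:2].astype(np.float32));print(n,m.sum(),'z',h,np.percentile(P[:,2],[5,95]),R,cv2.boxPoints(R).round(1).tolist())
white=(b>110)&(r-b<60)
rect(white&(W[...,2]>30)&(W[...,2]<42)&(uu>350),'top')
rect((W[...,2]>14)&(W[...,2]<28)&(uu<358)&(r-b>25),'board')
rect((W[...,2]>27)&(W[...,2]<45)&(uu<272),'endfence')
rect((W[...,2]>27)&(W[...,2]<45)&(uu<345)&(vv<212)&(uu>262),'sidefence')
for v in (225,240,255): print([round(float(W[v,u,2]),1) for u in range(340,440,4)])
E
```

```text
top 3372 z 35.57099423106513 [32.1676496  39.00465481] ((530.0070190429688, -169.7899169921875), (109.9083251953125, 129.84532165527344), 8.08576774597168) [[466.5, -113.19999694824219], [484.70001220703125, -241.8000030517578], [593.5, -226.3000030517578], [575.2999877929688, -97.80000305175781]]
board 7211 z 20.61446200537307 [17.1137718  24.30225201] ((522.6842651367188, 20.603134155273438), (186.25796508789062, 199.88388061523438), 6.171238422393799) [[419.3999938964844, 110.0], [440.79998779296875, -88.80000305175781], [626.0, -68.69999694824219], [604.5, 130.0]]
endfence 613 z 34.50626193513449 [30.77811211 37.86925641] ((504.7823181152344, 111.24253845214844), (150.1595001220703, 16.3189754486084), 6.124584674835205) [[429.29998779296875, 111.30000305175781], [431.0, 95.0999984741211], [580.2999877929688, 111.0999984741211], [578.5999755859375, 127.4000015258789]]
sidefence 709 z 34.0018873905251 [29.50801414 37.62319822] ((601.6668090820312, 34.20419692993164), (25.126977920532227, 127.26455688476562), 5.752002239227295) [[582.7999877929688, 96.30000305175781], [595.5, -30.399999618530273], [620.5, -27.799999237060547], [607.7999877929688, 98.80000305175781]]
[25.9, 21.4, 19.2, 0.8, -2.4, 23.2, 36.7, 35.1, 32.6, 34.7, 40.2, 38.1, 34.1, 38.5, 36.2, 38.2, 35.9, 34.9, 37.6, 37.2, 36.7, 34.5, -2.5, -1.0, -1.6]
[23.5, 23.2, 19.4, -4.0, 2.1, 17.4, 36.9, 36.9, 29.3, 36.3, 33.2, 37.2, 36.4, 35.3, 36.9, 37.0, 32.4, 34.7, 36.8, 35.0, 33.9, 33.3, -0.9, 1151.9, -2.9]
[18.9, 21.6, 27.1, -1.1, -4.6, -1.4, 25.8, 37.6, 34.0, 34.2, 37.9, 37.2, 37.0, 32.3, 35.3, 37.8, 35.2, 34.3, 32.6, 33.9, 35.2, 31.6, 37.7, 0.3, -0.1]
```

View pics/crop0.png

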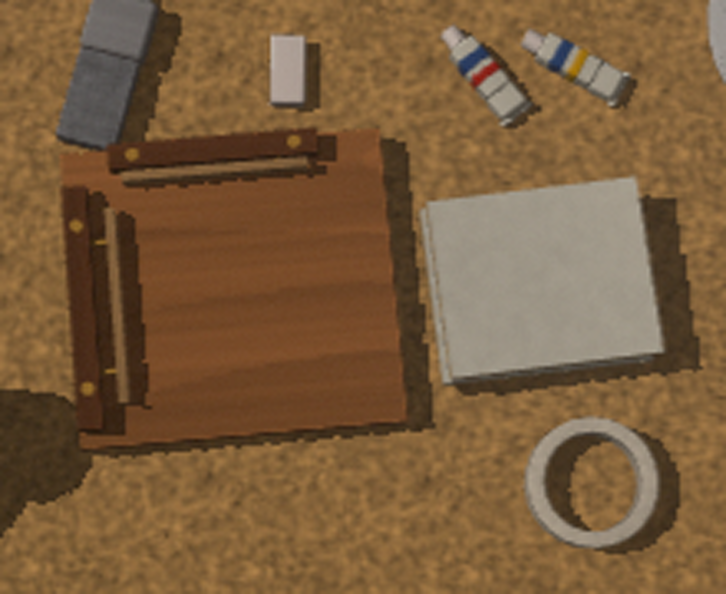

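The crop confirms it: the top white panel is at px (395,235), with the board to its left in the picture, which is +y. By my fit the panel is at (530,-170) with yaw 0.141. The board origin is (530,21.4) with yaw 0.108. I'll push the back edge of the panel with the open fingers side by side along board x.

Request:
drive_tool --targets '[{"dx": 18, "dy": -54, "wz": -0.065, "jaw": 60}, {"dx": 36, "dy": -108, "wz": -0.13, "jaw": 60}, {"dx": 54, "dy": -162, "wz": -0.195, "jaw": 60}, {"dx": 72, "dy": -216, "wz": -0.26, "jaw": 60}, {"dx": 90, "dy": -270, "wz": -0.325, "jaw": 60}, {"dx": 108, "dy": -324, "wz": -0.39, "jaw": 60}, {"dx": 126, "dy": -378, "wz": -0.455, "jaw": 60}, {"dx": 144, "dy": -432, "wz": -0.52, "jaw": 60}]'

```text
$.targets[0]: bad value
```

Request:
drive_tool --targets '[{"dx": 17, "dy": -51, "wz": -0.065, "jaw": 60}, {"dx": 34, "dy": -102, "wz": -0.13, "jaw": 60}, {"dx": 51, "dy": -153, "wz": -0.195, "jaw": 60}, {"dx": 68, "dy": -204, "wz": -0.26, "jaw": 60}, {"dx": 85, "dy": -255, "wz": -0.325, "jaw": 60}, {"dx": 102, "dy": -306, "wz": -0.39, "jaw": 60}, {"dx": 119, "dy": -357, "wz": -0.455, "jaw": 60}, {"dx": 135, "dy": -409, "wz": -0.508, "jaw": 60}]'

```text
$.targets[0]: bad value
```

Request:
drive_tool --targets '[{"dx": 18, "dy": -54, "dz": 0, "wx": 0, "wy": 0, "wz": -0.065, "jaw": 60}, {"dx": 36, "dy": -108, "dz": 0, "wx": 0, "wy": 0, "wz": -0.13, "jaw": 60}, {"dx": 54, "dy": -162, "dz": 0, "wx": 0, "wy": 0, "wz": -0.195, "jaw": 60}, {"dx": 72, "dy": -216, "dz": 0, "wx": 0, "wy": 0, "wz": -0.26, "jaw": 60}, {"dx": 90, "dy": -270, "dz": 0, "wx": 0, "wy": 0, "wz": -0.325, "jaw": 60}, {"dx": 108, "dy": -324, "dz": 0, "wx": 0, "wy": 0, "wz": -0.39, "jaw": 60}, {"dx": 126, "dy": -378, "dz": 0, "wx": 0, "wy": 0, "wz": -0.455, "jaw": 60}, {"dx": 144, "dy": -432, "dz": 0, "wx": 0, "wy": 0, "wz": -0.52, "jaw": 60}]'

```text
clock: 1.1
tool_pos: [408.0, 132.8, 213.9]
tool_rot: [0.0, 0.461, 0.888, 0.0]
contact_force: [1.2, 1.4, 0.6]
grip_width: 59.9
grasp_force: 0.0
```

Request:
drive_tool --targets '[{"dx": 17, "dy": -51, "dz": 0, "wx": 0, "wy": 0, "wz": -0.065, "jaw": 60}, {"dx": 34, "dy": -102, "dz": 0, "wx": 0, "wy": 0, "wz": -0.13, "jaw": 60}, {"dx": 51, "dy": -153, "dz": 0, "wx": 0, "wy": 0, "wz": -0.195, "jaw": 60}, {"dx": 68, "dy": -204, "dz": 0, "wx": 0, "wy": 0, "wz": -0.26, "jaw": 60}, {"dx": 85, "dy": -255, "dz": -10, "wx": 0, "wy": 0, "wz": -0.325, "jaw": 60}, {"dx": 102, "dy": -306, "dz": -20, "wx": 0, "wy": 0, "wz": -0.39, "jaw": 60}, {"dx": 119, "dy": -357, "dz": -30, "wx": 0, "wy": 0, "wz": -0.455, "jaw": 60}, {"dx": 135, "dy": -409, "dz": -40, "wx": 0, "wy": 0, "wz": -0.508, "jaw": 60}]'

```text
clock: 2.1
tool_pos: [543.0, -276.1, 173.3]
tool_rot: [-0.0, 0.669, 0.743, 0.0]
contact_force: [1.4, 0.5, 0.6]
grip_width: 59.9
grasp_force: 0.0
```

```bash
python3 - <<'E'
from h import *
p,d,c=snap('wrist'); cv2.imwrite('pics/w1.png',p); o=manip.observe(); print(o['tool_pos'],o['tool_rot'],c['fx'],np.round(c['extrinsics'],3).tolist())
E
```

```text
[ 544.36415734 -282.0063531   172.01273982] [ 8.44450737e-04  6.70848148e-01  7.41594000e-01 -6.23448127e-04] 412.6842715201587 [[0.994, 0.103, 0.024, 535.563], [0.105, -0.964, -0.244, -208.796], [-0.002, 0.246, -0.969, 343.779], [0.0, 0.0, 0.0, 1.0]]
```

View pics/w1.png

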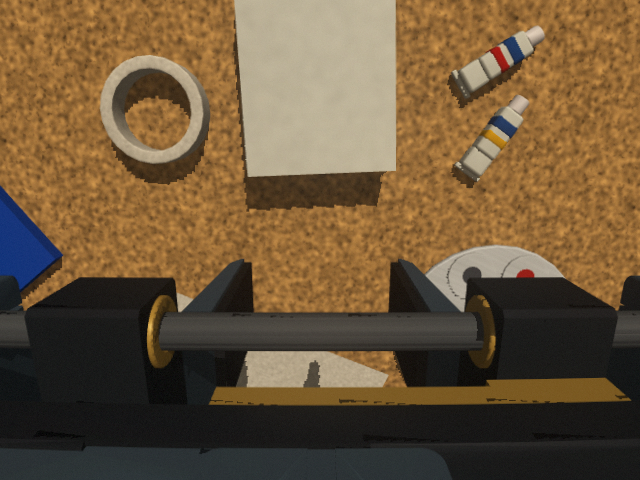

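The wrist view shows the back edge of the top panel running from px (247,178) to (396,170). The middle panel doesn't stick out behind it, and the path is clear. I'll lower the fingers to tip height 27.5 while computing the edge position.

Request:
drive_tool --targets '[{"dx": 0, "dy": 0, "dz": -25, "wx": 0, "wy": 0, "wz": 0, "jaw": 60}, {"dx": 0, "dy": 0, "dz": -50, "wx": 0, "wy": 0, "wz": 0, "jaw": 60}, {"dx": 0, "dy": 0, "dz": -80, "wx": 0, "wy": 0, "wz": 0, "jaw": 60}, {"dx": 0, "dy": 0, "dz": -105, "wx": 0, "wy": 0, "wz": 0, "jaw": 60}, {"dx": 0, "dy": 0, "dz": -125, "wx": 0, "wy": 0, "wz": 0, "jaw": 60}, {"dx": 0, "dy": 0, "dz": -140, "wx": 0, "wy": 0, "wz": 0, "jaw": 60}, {"dx": 0, "dy": 0, "dz": -146, "wx": 0, "wy": 0, "wz": 0, "jaw": 60}, {"dx": 0, "dy": 0, "dz": -146, "wx": 0, "wy": 0, "wz": 0, "jaw": 60}]'

```text
clock: 3.15
tool_pos: [542.8, -274.4, 27.9]
tool_rot: [-0.0, 0.668, 0.744, -0.0]
contact_force: [-1.0, 0.0, 0.1]
grip_width: 60.0
grasp_force: 0.0
```

```bash
python3 - <<'E'
from h import *
o=manip.observe(); print(o['tool_pos'],o['tool_rot'],o['contact_force'])
c=manip.calibration('wrist');c['extrinsics']=[[0.994,0.103,0.024,535.563],[0.105,-0.964,-0.244,-208.796],[-0.002,0.246,-0.969,343.779],[0,0,0,1]]
E=np.array(c['extrinsics'])
for u,v,h in((247,178,36),(396,170,36),(249,209,0),(378,206,0)):
    a=world(c,np.array(100.),u,v);t=(h-E[2,3])/(a[2]-E[2,3]);print(u,v,E[:3,3]+t*(a-E[:3,3]))
E
```

```text
[ 542.83895362 -274.40793838   27.92388359] [-8.71623869e-05  6.68298493e-01  7.43893216e-01 -1.41348313e-05] [-0.9923654   0.03044371  0.14217023]
247 178 [ 483.65563599 -244.63355583   36.        ]
396 170 [ 592.83871118 -227.1512464    36.        ]
249 209 [ 480.93245452 -274.69329322    0.        ]
378 206 [ 588.88985738 -260.68995121    0.        ]
```

Request:
drive_tool --targets '[{"dx": -0.8, "dy": 7, "dz": 0, "wx": 0, "wy": 0, "wz": 0, "jaw": 60}, {"dx": -1.6, "dy": 14.5, "dz": 0, "wx": 0, "wy": 0, "wz": 0, "jaw": 60}, {"dx": -2.2, "dy": 20, "dz": 0, "wx": 0, "wy": 0, "wz": 0, "jaw": 60}, {"dx": -2.8, "dy": 26, "dz": 0, "wx": 0, "wy": 0, "wz": 0, "jaw": 60}, {"dx": -3.6, "dy": 33, "dz": 0, "wx": 0, "wy": 0, "wz": 0, "jaw": 60}, {"dx": -4.4, "dy": 41, "dz": 0, "wx": 0, "wy": 0, "wz": 0, "jaw": 60}, {"dx": -5.3, "dy": 49, "dz": 0, "wx": 0, "wy": 0, "wz": 0, "jaw": 60}, {"dx": -6.2, "dy": 57, "dz": 0, "wx": 0, "wy": 0, "wz": 0, "jaw": 60}]'

```text
clock: 4.15
tool_pos: [536.6, -216.9, 28.0]
tool_rot: [0.0, 0.668, 0.744, 0.0]
contact_force: [0.2, -1.8, 1.8]
grip_width: 60.1
grasp_force: 0.9
```

```bash
python3 - <<'E'
from h import *
o=manip.observe(); print(o['tool_pos'],o['contact_force'])
p,d,c=snap('side'); cv2.imwrite('pics/s1.png',cv2.resize(p[190:340,230:430],None,fx=3.5,fy=3.5,interpolation=cv2.INTER_CUBIC))
E
```

```text
[ 536.59908266 -216.86723001   27.95543529] [ 0.24819674 -1.75393715  1.83628613]
```

View pics/s1.png

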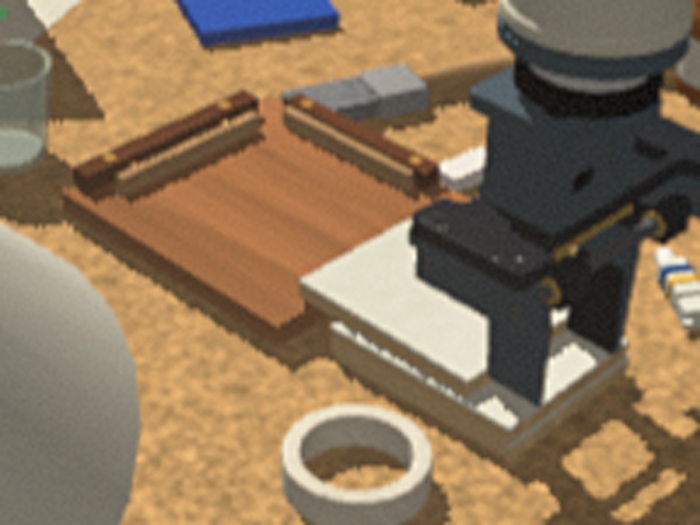

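The panel slides cleanly and the stack stays put. I'll continue along board +y.

Request:
drive_tool --targets '[{"dx": -1, "dy": 9, "dz": 0, "wx": 0, "wy": 0, "wz": 0, "jaw": 60}, {"dx": -2, "dy": 18, "dz": 0, "wx": 0, "wy": 0, "wz": 0, "jaw": 60}, {"dx": -2.9, "dy": 27, "dz": 0, "wx": 0, "wy": 0, "wz": 0, "jaw": 60}, {"dx": -3.9, "dy": 36, "dz": 0, "wx": 0, "wy": 0, "wz": 0, "jaw": 60}, {"dx": -4.9, "dy": 45, "dz": 0, "wx": 0, "wy": 0, "wz": 0, "jaw": 60}, {"dx": -5.8, "dy": 54, "dz": 0, "wx": 0, "wy": 0, "wz": 0, "jaw": 60}, {"dx": -6.8, "dy": 63, "dz": 0, "wx": 0, "wy": 0, "wz": 0, "jaw": 60}, {"dx": -7.8, "dy": 72, "dz": 0, "wx": 0, "wy": 0, "wz": 0, "jaw": 60}]'

```text
clock: 5.2
tool_pos: [528.7, -144.8, 27.9]
tool_rot: [-0.0, 0.668, 0.744, 0.0]
contact_force: [0.6, -0.5, 0.3]
grip_width: 59.9
grasp_force: 0.3
```

Request:
drive_tool --targets '[{"dx": -0.9, "dy": 8, "dz": -0.5, "wx": 0, "wy": 0, "wz": 0, "jaw": 60}, {"dx": -1.7, "dy": 16, "dz": -1, "wx": 0, "wy": 0, "wz": 0, "jaw": 60}, {"dx": -2.6, "dy": 24, "dz": -1, "wx": 0, "wy": 0, "wz": 0, "jaw": 60}, {"dx": -3.5, "dy": 32, "dz": -1, "wx": 0, "wy": 0, "wz": 0, "jaw": 60}, {"dx": -4.3, "dy": 40, "dz": -1, "wx": 0, "wy": 0, "wz": 0, "jaw": 60}, {"dx": -5.2, "dy": 48, "dz": -1, "wx": 0, "wy": 0, "wz": 0, "jaw": 60}, {"dx": -5.8, "dy": 54, "dz": -1, "wx": 0, "wy": 0, "wz": 0, "jaw": 60}, {"dx": -6.5, "dy": 60, "dz": -1, "wx": 0, "wy": 0, "wz": 0, "jaw": 60}]'

```text
clock: 6.2
tool_pos: [522.3, -85.0, 26.9]
tool_rot: [0.0, 0.668, 0.744, 0.0]
contact_force: [-0.3, -0.2, 0.0]
grip_width: 60.2
grasp_force: 0.2
```

```bash
python3 - <<'E'
from h import *
o=manip.observe(); print(o['tool_pos'],o['contact_force'])
p,d,c=snap('side'); cv2.imwrite('pics/s2.png',cv2.resize(p[190:340,230:430],None,fx=3.5,fy=3.5,interpolation=cv2.INTER_CUBIC))
E
```

```text
[522.31716456 -85.03732903  26.93627408] [-0.27377927 -0.17424808  0.01170714]
```

View pics/s2.png

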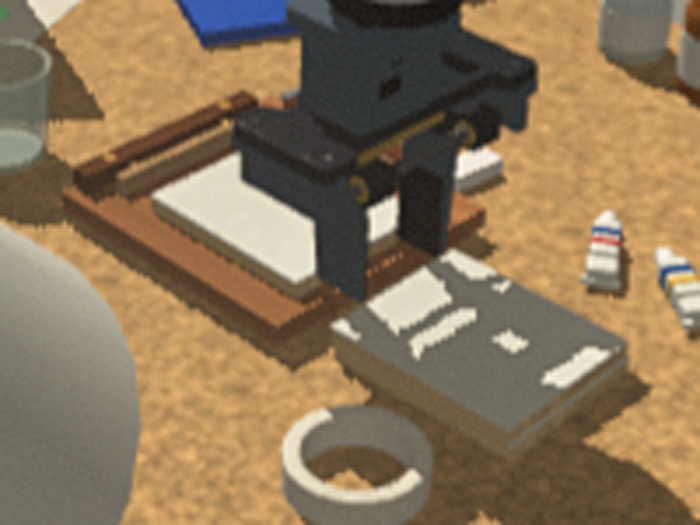

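The panel is flat on the board and square to it, and the stack hasn't moved. I'll approach the strip, then feel for it in small steps.

Request:
drive_tool --targets '[{"dx": -0.4, "dy": 4, "dz": 0, "wx": 0, "wy": 0, "wz": 0, "jaw": 60}, {"dx": -0.8, "dy": 7, "dz": 0, "wx": 0, "wy": 0, "wz": 0, "jaw": 60}, {"dx": -1.1, "dy": 10, "dz": 0, "wx": 0, "wy": 0, "wz": 0, "jaw": 60}, {"dx": -1.4, "dy": 13, "dz": 0, "wx": 0, "wy": 0, "wz": 0, "jaw": 60}, {"dx": -1.7, "dy": 16, "dz": 0, "wx": 0, "wy": 0, "wz": 0, "jaw": 60}, {"dx": -1.9, "dy": 18, "dz": 0, "wx": 0, "wy": 0, "wz": 0, "jaw": 60}, {"dx": -2.1, "dy": 19, "dz": 0, "wx": 0, "wy": 0, "wz": 0, "jaw": 60}, {"dx": -2.2, "dy": 20, "dz": 0, "wx": 0, "wy": 0, "wz": 0, "jaw": 60}]'

```text
clock: 7.25
tool_pos: [520.1, -65.4, 26.9]
tool_rot: [0.0, 0.668, 0.744, 0.0]
contact_force: [0.1, -1.2, -0.5]
grip_width: 60.1
grasp_force: 0.5
```

Request:
drive_tool --targets '[{"dx": 0, "dy": 0.3, "dz": 0, "wx": 0, "wy": 0, "wz": 0, "jaw": 60}, {"dx": -0.1, "dy": 0.6, "dz": 0, "wx": 0, "wy": 0, "wz": 0, "jaw": 60}, {"dx": -0.1, "dy": 0.9, "dz": 0, "wx": 0, "wy": 0, "wz": 0, "jaw": 60}, {"dx": -0.1, "dy": 1.2, "dz": 0, "wx": 0, "wy": 0, "wz": 0, "jaw": 60}, {"dx": -0.2, "dy": 1.5, "dz": 0, "wx": 0, "wy": 0, "wz": 0, "jaw": 60}, {"dx": -0.2, "dy": 1.8, "dz": 0, "wx": 0, "wy": 0, "wz": 0, "jaw": 60}, {"dx": -0.2, "dy": 2, "dz": 0, "wx": 0, "wy": 0, "wz": 0, "jaw": 60}, {"dx": -0.2, "dy": 2, "dz": 0, "wx": 0, "wy": 0, "wz": 0, "jaw": 60}]'

```text
clock: 8.25
tool_pos: [519.9, -63.4, 26.9]
tool_rot: [-0.0, 0.668, 0.744, -0.0]
contact_force: [-0.5, -1.9, 0.5]
grip_width: 60.1
grasp_force: 0.4
```

Request:
drive_tool --targets '[{"dx": 0, "dy": 0.2, "dz": 0, "wx": 0, "wy": 0, "wz": 0, "jaw": 60}, {"dx": 0, "dy": 0.4, "dz": 0, "wx": 0, "wy": 0, "wz": 0, "jaw": 60}, {"dx": -0.1, "dy": 0.6, "dz": 0, "wx": 0, "wy": 0, "wz": 0, "jaw": 60}, {"dx": -0.1, "dy": 0.8, "dz": 0, "wx": 0, "wy": 0, "wz": 0, "jaw": 60}, {"dx": -0.1, "dy": 1, "dz": 0, "wx": 0, "wy": 0, "wz": 0, "jaw": 60}, {"dx": -0.1, "dy": 1.2, "dz": 0, "wx": 0, "wy": 0, "wz": 0, "jaw": 60}, {"dx": -0.2, "dy": 1.4, "dz": 0, "wx": 0, "wy": 0, "wz": 0, "jaw": 60}, {"dx": -0.2, "dy": 1.5, "dz": 0, "wx": 0, "wy": 0, "wz": 0, "jaw": 60}]'

```text
clock: 9.25
tool_pos: [519.7, -61.9, 26.9]
tool_rot: [0.0, 0.668, 0.744, 0.0]
contact_force: [-0.3, -1.1, 0.6]
grip_width: 60.2
grasp_force: 0.5
```

Request:
drive_tool --targets '[{"dx": 0, "dy": 0.2, "dz": 0, "wx": 0, "wy": 0, "wz": 0, "jaw": 60}, {"dx": 0, "dy": 0.4, "dz": 0, "wx": 0, "wy": 0, "wz": 0, "jaw": 60}, {"dx": -0.1, "dy": 0.6, "dz": 0, "wx": 0, "wy": 0, "wz": 0, "jaw": 60}, {"dx": -0.1, "dy": 0.8, "dz": 0, "wx": 0, "wy": 0, "wz": 0, "jaw": 60}, {"dx": -0.1, "dy": 1, "dz": 0, "wx": 0, "wy": 0, "wz": 0, "jaw": 60}, {"dx": -0.1, "dy": 1, "dz": 0, "wx": 0, "wy": 0, "wz": 0, "jaw": 60}, {"dx": -0.1, "dy": 1, "dz": 0, "wx": 0, "wy": 0, "wz": 0, "jaw": 60}, {"dx": -0.1, "dy": 1, "dz": 0, "wx": 0, "wy": 0, "wz": 0, "jaw": 60}]'

```text
clock: 10.25
tool_pos: [519.6, -60.9, 26.9]
tool_rot: [-0.0, 0.668, 0.744, -0.0]
contact_force: [0.3, -0.5, 1.3]
grip_width: 59.9
grasp_force: 0.3
```

Request:
drive_tool --targets '[{"dx": 0, "dy": 0.2, "dz": 0, "wx": 0, "wy": 0, "wz": 0, "jaw": 60}, {"dx": 0, "dy": 0.4, "dz": 0, "wx": 0, "wy": 0, "wz": 0, "jaw": 60}, {"dx": -0.1, "dy": 0.6, "dz": 0, "wx": 0, "wy": 0, "wz": 0, "jaw": 60}, {"dx": -0.1, "dy": 0.8, "dz": 0, "wx": 0, "wy": 0, "wz": 0, "jaw": 60}, {"dx": -0.1, "dy": 1, "dz": 0, "wx": 0, "wy": 0, "wz": 0, "jaw": 60}, {"dx": -0.1, "dy": 1.2, "dz": 0, "wx": 0, "wy": 0, "wz": 0, "jaw": 60}, {"dx": -0.1, "dy": 1.2, "dz": 0, "wx": 0, "wy": 0, "wz": 0, "jaw": 60}, {"dx": -0.1, "dy": 1.2, "dz": 0, "wx": 0, "wy": 0, "wz": 0, "jaw": 60}]'

```text
clock: 11.25
tool_pos: [519.5, -59.7, 26.9]
tool_rot: [-0.0, 0.668, 0.744, -0.0]
contact_force: [0.8, -0.5, 0.3]
grip_width: 60.0
grasp_force: 0.3
```

Request:
drive_tool --targets '[{"dx": 0, "dy": 0.2, "dz": 0, "wx": 0, "wy": 0, "wz": 0, "jaw": 60}, {"dx": 0, "dy": 0.4, "dz": 0, "wx": 0, "wy": 0, "wz": 0, "jaw": 60}, {"dx": -0.1, "dy": 0.6, "dz": 0, "wx": 0, "wy": 0, "wz": 0, "jaw": 60}, {"dx": -0.1, "dy": 0.8, "dz": 0, "wx": 0, "wy": 0, "wz": 0, "jaw": 60}, {"dx": -0.1, "dy": 1, "dz": 0, "wx": 0, "wy": 0, "wz": 0, "jaw": 60}, {"dx": -0.1, "dy": 1.2, "dz": 0, "wx": 0, "wy": 0, "wz": 0, "jaw": 60}, {"dx": -0.1, "dy": 1.2, "dz": 0, "wx": 0, "wy": 0, "wz": 0, "jaw": 60}, {"dx": -0.1, "dy": 1.2, "dz": 0, "wx": 0, "wy": 0, "wz": 0, "jaw": 60}]'

```text
clock: 12.25
tool_pos: [519.6, -59.2, 27.0]
tool_rot: [0.0, 0.668, 0.744, -0.0]
contact_force: [-0.6, -9.3, 0.5]
grip_width: 60.1
grasp_force: 4.5
```

Request:
drive_tool --targets '[{"dx": 0, "dy": 0.2, "dz": 0, "wx": 0, "wy": 0, "wz": 0, "jaw": 60}, {"dx": 0, "dy": 0.4, "dz": 0, "wx": 0, "wy": 0, "wz": 0, "jaw": 60}, {"dx": -0.1, "dy": 0.6, "dz": 0, "wx": 0, "wy": 0, "wz": 0, "jaw": 60}, {"dx": -0.1, "dy": 0.8, "dz": 0, "wx": 0, "wy": 0, "wz": 0, "jaw": 60}, {"dx": -0.1, "dy": 1, "dz": 0, "wx": 0, "wy": 0, "wz": 0, "jaw": 60}, {"dx": -0.1, "dy": 1, "dz": 0, "wx": 0, "wy": 0, "wz": 0, "jaw": 60}, {"dx": -0.1, "dy": 1, "dz": 0, "wx": 0, "wy": 0, "wz": 0, "jaw": 60}, {"dx": -0.1, "dy": 1, "dz": 0, "wx": 0, "wy": 0, "wz": 0, "jaw": 60}]'

```text
clock: 13.25
tool_pos: [519.8, -58.9, 27.1]
tool_rot: [0.001, 0.668, 0.744, -0.0]
contact_force: [-1.2, -17.4, 0.3]
grip_width: 60.4
grasp_force: 8.8
```

Contact at the end strip: 9 N, then 17 N, so step 1 should be met. I'll sign nothing off yet. I'll back off and swing round to the panel's -x side.

Request:
drive_tool --targets '[{"dx": 0.2, "dy": -2, "dz": 0, "wx": 0, "wy": 0, "wz": 0, "jaw": 60}, {"dx": 1.3, "dy": -12, "dz": 0, "wx": 0, "wy": 0, "wz": 0, "jaw": 60}, {"dx": 1.8, "dy": -17, "dz": 15, "wx": 0, "wy": 0, "wz": 0, "jaw": 60}, {"dx": 1.8, "dy": -17, "dz": 50, "wx": 0, "wy": 0, "wz": 0, "jaw": 60}, {"dx": -15, "dy": -10, "dz": 70, "wx": 0, "wy": 0, "wz": 0.15, "jaw": 60}, {"dx": -35, "dy": 0, "dz": 70, "wx": 0, "wy": 0, "wz": 0.32, "jaw": 60}, {"dx": -55, "dy": 20, "dz": 70, "wx": 0, "wy": 0, "wz": 0.49, "jaw": 60}, {"dx": -75, "dy": 40, "dz": 70, "wx": 0, "wy": 0, "wz": 0.66, "jaw": 60}]'

```text
clock: 14.25
tool_pos: [443.9, -17.3, 97.9]
tool_rot: [0.0, 0.389, 0.921, 0.0]
contact_force: [-0.4, 0.1, 0.1]
grip_width: 60.0
grasp_force: 0.0
```

Request:
drive_tool --targets '[{"dx": -15, "dy": 10, "dz": 0, "wx": 0, "wy": 0, "wz": 0.17, "jaw": 60}, {"dx": -26, "dy": 20, "dz": 0, "wx": 0, "wy": 0, "wz": 0.34, "jaw": 60}, {"dx": -26, "dy": 30, "dz": 0, "wx": 0, "wy": 0, "wz": 0.51, "jaw": 60}, {"dx": -26, "dy": 30, "dz": 0, "wx": 0, "wy": 0, "wz": 0.68, "jaw": 60}, {"dx": -26, "dy": 30, "dz": 0, "wx": 0, "wy": 0, "wz": 0.83, "jaw": 60}, {"dx": -26, "dy": 30, "dz": 0, "wx": 0, "wy": 0, "wz": 0.911, "jaw": 60}, {"dx": -26, "dy": 30, "dz": 0, "wx": 0, "wy": 0, "wz": 0.911, "jaw": 60}, {"dx": -26, "dy": 30, "dz": 0, "wx": 0, "wy": 0, "wz": 0.911, "jaw": 60}]'

```text
clock: 15.25
tool_pos: [418.5, 12.4, 97.3]
tool_rot: [0.0, -0.052, 0.999, -0.0]
contact_force: [1.1, 0.7, -0.8]
grip_width: 59.9
grasp_force: 0.0
```

```bash
python3 - <<'E'
from h import *
o=manip.observe(); print(o['tool_pos'],o['tool_rot'],o['contact_force'],o['qpos'])
p,d,c=snap('wrist'); cv2.imwrite('pics/w2.png',p); np.save('w2E.npy',c['extrinsics'])
E
```

```text
[418.47283009  12.38517355  97.32198331] [ 2.46125952e-04 -5.24841926e-02  9.98621725e-01 -1.69427357e-05] [ 1.07123601  0.653012   -0.82052878] [-1.13298802e-01  3.95483450e-01  1.97235216e+00  6.84699906e-05
  7.73265953e-01 -1.78916076e+00]
```

View pics/w2.png

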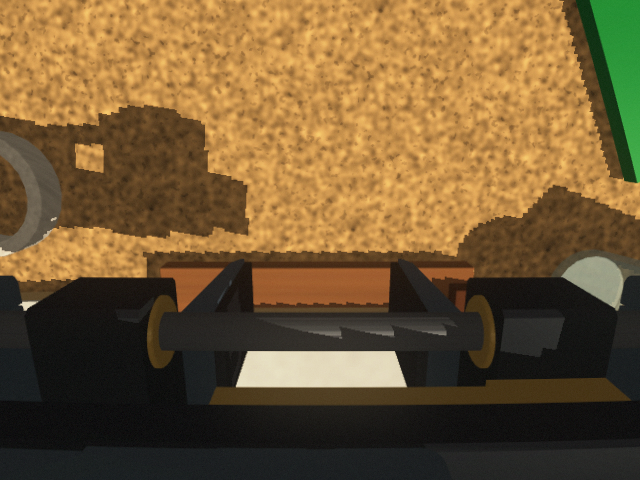

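The wrist view shows the white panel's -x edge at about px (320,309), running parallel to the board edge (v≈265). The fingers are on the board's -x side. Next I'll check the clearance.

```bash
python3 - <<'E'
from h import *
c=manip.calibration('wrist');E=np.load('w2E.npy');c['extrinsics']=E
R=np.array([[.9942,.1075],[-.1075,.9942]])
for u,v,h in((265,307,33),(320,309,33),(380,309,33),(320,265,21)):
    a=world(c,np.array(100.),u,v);t=(h-E[2,3])/(a[2]-E[2,3]);q=E[:3,3]+t*(a-E[:3,3]);print(u,v,q.round(1),R@(q[:2]-[530.1,21.4]))
print(R@(manip.observe()['tool_pos'][:2]-[530.1,21.4]))
E
```

```text
265 307 [454.  -19.4  33. ] [-80.08418616 -32.36349661]
320 309 [451.7  14.3  33. ] [-78.73232726   1.34369419]
380 309 [447.8  50.9  33. ] [-78.61658822  38.16931017]
320 265 [427.4  11.7  21. ] [-103.1980842     1.38211053]
[-111.98617123    3.07570911]
```

Request:
drive_tool --targets '[{"dx": 0, "dy": 0, "dz": -20, "wx": 0, "wy": 0, "wz": 0, "jaw": 60}, {"dx": 0, "dy": 0, "dz": -40, "wx": 0, "wy": 0, "wz": 0, "jaw": 60}, {"dx": 0, "dy": 0, "dz": -55, "wx": 0, "wy": 0, "wz": 0, "jaw": 60}, {"dx": 0, "dy": 0, "dz": -65, "wx": 0, "wy": 0, "wz": 0, "jaw": 60}, {"dx": 0, "dy": 0, "dz": -70, "wx": 0, "wy": 0, "wz": 0, "jaw": 60}, {"dx": 3, "dy": 0.3, "dz": -70, "wx": 0, "wy": 0, "wz": 0, "jaw": 60}, {"dx": 6, "dy": 0.6, "dz": -70, "wx": 0, "wy": 0, "wz": 0, "jaw": 60}, {"dx": 9, "dy": 1, "dz": -70, "wx": 0, "wy": 0, "wz": 0, "jaw": 60}]'

```text
clock: 16.3
tool_pos: [427.9, 13.5, 27.2]
tool_rot: [0.0, -0.054, 0.999, -0.0]
contact_force: [0.3, 0.4, 0.9]
grip_width: 60.1
grasp_force: 0.0
```

Request:
drive_tool --targets '[{"dx": 4, "dy": 0.4, "dz": 0, "wx": 0, "wy": 0, "wz": 0, "jaw": 60}, {"dx": 7, "dy": 0.8, "dz": 0, "wx": 0, "wy": 0, "wz": 0, "jaw": 60}, {"dx": 10, "dy": 1.1, "dz": 0, "wx": 0, "wy": 0, "wz": 0, "jaw": 60}, {"dx": 13, "dy": 1.4, "dz": 0, "wx": 0, "wy": 0, "wz": 0, "jaw": 60}, {"dx": 16, "dy": 1.7, "dz": 0, "wx": 0, "wy": 0, "wz": 0, "jaw": 60}, {"dx": 19, "dy": 2.1, "dz": 0, "wx": 0, "wy": 0, "wz": 0, "jaw": 60}, {"dx": 22, "dy": 2.4, "dz": 0, "wx": 0, "wy": 0, "wz": 0, "jaw": 60}, {"dx": 24, "dy": 2.6, "dz": 0, "wx": 0, "wy": 0, "wz": 0, "jaw": 60}]'

```text
clock: 17.3
tool_pos: [451.7, 16.1, 26.9]
tool_rot: [0.0, -0.054, 0.999, -0.0]
contact_force: [-0.3, 0.1, -0.0]
grip_width: 60.2
grasp_force: 0.3
```

Now I'll feel for the side strip in ~1 mm steps, one call at a time once contact is near.

Request:
drive_tool --targets '[{"dx": 0.3, "dy": 0, "dz": 0, "wx": 0, "wy": 0, "wz": 0, "jaw": 60}, {"dx": 0.6, "dy": 0.1, "dz": 0, "wx": 0, "wy": 0, "wz": 0, "jaw": 60}, {"dx": 0.9, "dy": 0.1, "dz": 0, "wx": 0, "wy": 0, "wz": 0, "jaw": 60}, {"dx": 1.2, "dy": 0.1, "dz": 0, "wx": 0, "wy": 0, "wz": 0, "jaw": 60}, {"dx": 1.4, "dy": 0.2, "dz": 0, "wx": 0, "wy": 0, "wz": 0, "jaw": 60}, {"dx": 1.5, "dy": 0.2, "dz": 0, "wx": 0, "wy": 0, "wz": 0, "jaw": 60}, {"dx": 1.5, "dy": 0.2, "dz": 0, "wx": 0, "wy": 0, "wz": 0, "jaw": 60}, {"dx": 1.5, "dy": 0.2, "dz": 0, "wx": 0, "wy": 0, "wz": 0, "jaw": 60}]'

```text
clock: 18.3
tool_pos: [452.9, 16.3, 26.9]
tool_rot: [0.0, -0.054, 0.999, 0.0]
contact_force: [-0.0, -0.8, -0.0]
grip_width: 60.3
grasp_force: 0.5
```

Request:
drive_tool --targets '[{"dx": 0.3, "dy": 0, "dz": 0, "wx": 0, "wy": 0, "wz": 0, "jaw": 60}, {"dx": 0.6, "dy": 0.1, "dz": 0, "wx": 0, "wy": 0, "wz": 0, "jaw": 60}, {"dx": 0.9, "dy": 0.1, "dz": 0, "wx": 0, "wy": 0, "wz": 0, "jaw": 60}, {"dx": 1.2, "dy": 0.1, "dz": 0, "wx": 0, "wy": 0, "wz": 0, "jaw": 60}, {"dx": 1.4, "dy": 0.2, "dz": 0, "wx": 0, "wy": 0, "wz": 0, "jaw": 60}, {"dx": 1.5, "dy": 0.2, "dz": 0, "wx": 0, "wy": 0, "wz": 0, "jaw": 60}, {"dx": 1.5, "dy": 0.2, "dz": 0, "wx": 0, "wy": 0, "wz": 0, "jaw": 60}, {"dx": 1.5, "dy": 0.2, "dz": 0, "wx": 0, "wy": 0, "wz": 0, "jaw": 60}]'

```text
clock: 19.3
tool_pos: [454.4, 16.5, 26.9]
tool_rot: [0.0, -0.054, 0.999, -0.0]
contact_force: [-0.6, 0.9, -0.3]
grip_width: 60.0
grasp_force: 0.4
```

Request:
drive_tool --targets '[{"dx": 0.3, "dy": 0, "dz": 0, "wx": 0, "wy": 0, "wz": 0, "jaw": 60}, {"dx": 0.6, "dy": 0.1, "dz": 0, "wx": 0, "wy": 0, "wz": 0, "jaw": 60}, {"dx": 0.9, "dy": 0.1, "dz": 0, "wx": 0, "wy": 0, "wz": 0, "jaw": 60}, {"dx": 1.2, "dy": 0.1, "dz": 0, "wx": 0, "wy": 0, "wz": 0, "jaw": 60}, {"dx": 1.4, "dy": 0.2, "dz": 0, "wx": 0, "wy": 0, "wz": 0, "jaw": 60}, {"dx": 1.5, "dy": 0.2, "dz": 0, "wx": 0, "wy": 0, "wz": 0, "jaw": 60}, {"dx": 1.5, "dy": 0.2, "dz": 0, "wx": 0, "wy": 0, "wz": 0, "jaw": 60}, {"dx": 1.5, "dy": 0.2, "dz": 0, "wx": 0, "wy": 0, "wz": 0, "jaw": 60}]'

```text
clock: 20.3
tool_pos: [455.8, 16.7, 26.9]
tool_rot: [0.0, -0.054, 0.999, 0.0]
contact_force: [-2.2, -0.6, 0.7]
grip_width: 60.0
grasp_force: 0.6
```

Request:
drive_tool --targets '[{"dx": 0.2, "dy": 0, "dz": 0, "wx": 0, "wy": 0, "wz": 0, "jaw": 60}, {"dx": 0.4, "dy": 0, "dz": 0, "wx": 0, "wy": 0, "wz": 0, "jaw": 60}, {"dx": 0.6, "dy": 0.1, "dz": 0, "wx": 0, "wy": 0, "wz": 0, "jaw": 60}, {"dx": 0.8, "dy": 0.1, "dz": 0, "wx": 0, "wy": 0, "wz": 0, "jaw": 60}, {"dx": 1, "dy": 0.1, "dz": 0, "wx": 0, "wy": 0, "wz": 0, "jaw": 60}, {"dx": 1.2, "dy": 0.1, "dz": 0, "wx": 0, "wy": 0, "wz": 0, "jaw": 60}, {"dx": 1.2, "dy": 0.1, "dz": 0, "wx": 0, "wy": 0, "wz": 0, "jaw": 60}, {"dx": 1.2, "dy": 0.1, "dz": 0, "wx": 0, "wy": 0, "wz": 0, "jaw": 60}]'

```text
clock: 21.3
tool_pos: [457.3, 16.8, 26.9]
tool_rot: [0.0, -0.054, 0.999, -0.0]
contact_force: [-0.4, 0.3, 0.5]
grip_width: 60.6
grasp_force: 0.0
```

Request:
drive_tool --targets '[{"dx": 0.2, "dy": 0, "dz": 0, "wx": 0, "wy": 0, "wz": 0, "jaw": 60}, {"dx": 0.4, "dy": 0, "dz": 0, "wx": 0, "wy": 0, "wz": 0, "jaw": 60}, {"dx": 0.6, "dy": 0.1, "dz": 0, "wx": 0, "wy": 0, "wz": 0, "jaw": 60}, {"dx": 0.8, "dy": 0.1, "dz": 0, "wx": 0, "wy": 0, "wz": 0, "jaw": 60}, {"dx": 1, "dy": 0.1, "dz": 0, "wx": 0, "wy": 0, "wz": 0, "jaw": 60}, {"dx": 1.2, "dy": 0.1, "dz": 0, "wx": 0, "wy": 0, "wz": 0, "jaw": 60}, {"dx": 1.2, "dy": 0.1, "dz": 0, "wx": 0, "wy": 0, "wz": 0, "jaw": 60}, {"dx": 1.2, "dy": 0.1, "dz": 0, "wx": 0, "wy": 0, "wz": 0, "jaw": 60}]'

```text
clock: 22.3
tool_pos: [458.4, 16.9, 26.9]
tool_rot: [0.0, -0.054, 0.999, -0.0]
contact_force: [-0.0, 0.3, 0.1]
grip_width: 59.8
grasp_force: 0.0
```

Request:
drive_tool --targets '[{"dx": 0.2, "dy": 0, "dz": 0, "wx": 0, "wy": 0, "wz": 0, "jaw": 60}, {"dx": 0.4, "dy": 0, "dz": 0, "wx": 0, "wy": 0, "wz": 0, "jaw": 60}, {"dx": 0.6, "dy": 0.1, "dz": 0, "wx": 0, "wy": 0, "wz": 0, "jaw": 60}, {"dx": 0.8, "dy": 0.1, "dz": 0, "wx": 0, "wy": 0, "wz": 0, "jaw": 60}, {"dx": 1, "dy": 0.1, "dz": 0, "wx": 0, "wy": 0, "wz": 0, "jaw": 60}, {"dx": 1.2, "dy": 0.1, "dz": 0, "wx": 0, "wy": 0, "wz": 0, "jaw": 60}, {"dx": 1.2, "dy": 0.1, "dz": 0, "wx": 0, "wy": 0, "wz": 0, "jaw": 60}, {"dx": 1.2, "dy": 0.1, "dz": 0, "wx": 0, "wy": 0, "wz": 0, "jaw": 60}]'

```text
clock: 23.3
tool_pos: [459.6, 17.0, 26.9]
tool_rot: [0.0, -0.054, 0.999, -0.0]
contact_force: [0.8, 0.3, 0.1]
grip_width: 60.1
grasp_force: 0.1
```

Request:
drive_tool --targets '[{"dx": 0.2, "dy": 0, "dz": 0, "wx": 0, "wy": 0, "wz": 0, "jaw": 60}, {"dx": 0.4, "dy": 0, "dz": 0, "wx": 0, "wy": 0, "wz": 0, "jaw": 60}, {"dx": 0.6, "dy": 0.1, "dz": 0, "wx": 0, "wy": 0, "wz": 0, "jaw": 60}, {"dx": 0.8, "dy": 0.1, "dz": 0, "wx": 0, "wy": 0, "wz": 0, "jaw": 60}, {"dx": 1, "dy": 0.1, "dz": 0, "wx": 0, "wy": 0, "wz": 0, "jaw": 60}, {"dx": 1.2, "dy": 0.1, "dz": 0, "wx": 0, "wy": 0, "wz": 0, "jaw": 60}, {"dx": 1.2, "dy": 0.1, "dz": 0, "wx": 0, "wy": 0, "wz": 0, "jaw": 60}, {"dx": 1.2, "dy": 0.1, "dz": 0, "wx": 0, "wy": 0, "wz": 0, "jaw": 60}]'

```text
clock: 24.3
tool_pos: [460.7, 17.1, 26.9]
tool_rot: [0.0, -0.054, 0.999, -0.0]
contact_force: [0.3, 0.8, 0.3]
grip_width: 60.0
grasp_force: 0.3
```

Request:
drive_tool --targets '[{"dx": 0.2, "dy": 0, "dz": 0, "wx": 0, "wy": 0, "wz": 0, "jaw": 60}, {"dx": 0.4, "dy": 0, "dz": 0, "wx": 0, "wy": 0, "wz": 0, "jaw": 60}, {"dx": 0.6, "dy": 0.1, "dz": 0, "wx": 0, "wy": 0, "wz": 0, "jaw": 60}, {"dx": 0.8, "dy": 0.1, "dz": 0, "wx": 0, "wy": 0, "wz": 0, "jaw": 60}, {"dx": 1, "dy": 0.1, "dz": 0, "wx": 0, "wy": 0, "wz": 0, "jaw": 60}, {"dx": 1.2, "dy": 0.1, "dz": 0, "wx": 0, "wy": 0, "wz": 0, "jaw": 60}, {"dx": 1.2, "dy": 0.1, "dz": 0, "wx": 0, "wy": 0, "wz": 0, "jaw": 60}, {"dx": 1.2, "dy": 0.1, "dz": 0, "wx": 0, "wy": 0, "wz": 0, "jaw": 60}]'

```text
clock: 25.3
tool_pos: [461.9, 17.2, 26.9]
tool_rot: [0.0, -0.054, 0.999, -0.0]
contact_force: [0.2, -0.1, -0.2]
grip_width: 60.2
grasp_force: 0.3
```

Request:
drive_tool --targets '[{"dx": 0.2, "dy": 0, "dz": 0, "wx": 0, "wy": 0, "wz": 0, "jaw": 60}, {"dx": 0.4, "dy": 0, "dz": 0, "wx": 0, "wy": 0, "wz": 0, "jaw": 60}, {"dx": 0.6, "dy": 0.1, "dz": 0, "wx": 0, "wy": 0, "wz": 0, "jaw": 60}, {"dx": 0.8, "dy": 0.1, "dz": 0, "wx": 0, "wy": 0, "wz": 0, "jaw": 60}, {"dx": 1, "dy": 0.1, "dz": 0, "wx": 0, "wy": 0, "wz": 0, "jaw": 60}, {"dx": 1.2, "dy": 0.1, "dz": 0, "wx": 0, "wy": 0, "wz": 0, "jaw": 60}, {"dx": 1.2, "dy": 0.1, "dz": 0, "wx": 0, "wy": 0, "wz": 0, "jaw": 60}, {"dx": 1.2, "dy": 0.1, "dz": 0, "wx": 0, "wy": 0, "wz": 0, "jaw": 60}]'

```text
clock: 26.3
tool_pos: [463.1, 17.3, 26.9]
tool_rot: [0.0, -0.054, 0.999, -0.0]
contact_force: [-1.5, -0.8, -0.2]
grip_width: 60.1
grasp_force: 0.3
```

Request:
drive_tool --targets '[{"dx": 0.2, "dy": 0, "dz": 0, "wx": 0, "wy": 0, "wz": 0, "jaw": 60}, {"dx": 0.4, "dy": 0, "dz": 0, "wx": 0, "wy": 0, "wz": 0, "jaw": 60}, {"dx": 0.6, "dy": 0.1, "dz": 0, "wx": 0, "wy": 0, "wz": 0, "jaw": 60}, {"dx": 0.8, "dy": 0.1, "dz": 0, "wx": 0, "wy": 0, "wz": 0, "jaw": 60}, {"dx": 1, "dy": 0.1, "dz": 0, "wx": 0, "wy": 0, "wz": 0, "jaw": 60}, {"dx": 1.2, "dy": 0.1, "dz": 0, "wx": 0, "wy": 0, "wz": 0, "jaw": 60}, {"dx": 1.2, "dy": 0.1, "dz": 0, "wx": 0, "wy": 0, "wz": 0, "jaw": 60}, {"dx": 1.2, "dy": 0.1, "dz": 0, "wx": 0, "wy": 0, "wz": 0, "jaw": 60}]'

```text
clock: 27.3
tool_pos: [463.4, 17.4, 26.9]
tool_rot: [-0.001, -0.054, 0.999, 0.0]
contact_force: [-5.7, -2.8, 4.7]
grip_width: 59.8
grasp_force: 3.1
```

Contact at about 6 N. I'll press very slightly more, to stay within the snug range, and hold.

Request:
drive_tool --targets '[{"dx": 0.1, "dy": 0, "dz": 0, "wx": 0, "wy": 0, "wz": 0, "jaw": 60}, {"dx": 0.2, "dy": 0, "dz": 0, "wx": 0, "wy": 0, "wz": 0, "jaw": 60}, {"dx": 0.3, "dy": 0, "dz": 0, "wx": 0, "wy": 0, "wz": 0, "jaw": 60}, {"dx": 0.3, "dy": 0, "dz": 0, "wx": 0, "wy": 0, "wz": 0, "jaw": 60}, {"dx": 0.3, "dy": 0, "dz": 0, "wx": 0, "wy": 0, "wz": 0, "jaw": 60}, {"dx": 0.3, "dy": 0, "dz": 0, "wx": 0, "wy": 0, "wz": 0, "jaw": 60}, {"dx": 0.3, "dy": 0, "dz": 0, "wx": 0, "wy": 0, "wz": 0, "jaw": 60}, {"dx": 0.3, "dy": 0, "dz": 0, "wx": 0, "wy": 0, "wz": 0, "jaw": 60}]'

```text
clock: 28.3
tool_pos: [463.4, 17.4, 26.8]
tool_rot: [-0.001, -0.054, 0.999, 0.0]
contact_force: [-6.7, -1.6, 5.2]
grip_width: 59.6
grasp_force: 3.7
```

Request:
drive_tool --targets '[{"dx": -1.5, "dy": -0.2, "dz": 0, "wx": 0, "wy": 0, "wz": 0, "jaw": 60}, {"dx": -5, "dy": -0.5, "dz": 0, "wx": 0, "wy": 0, "wz": 0, "jaw": 60}, {"dx": -12, "dy": -1.3, "dz": 0, "wx": 0, "wy": 0, "wz": 0, "jaw": 60}, {"dx": -20, "dy": -2, "dz": 0, "wx": 0, "wy": 0, "wz": 0, "jaw": 60}, {"dx": -25, "dy": -2.7, "dz": 15, "wx": 0, "wy": 0, "wz": 0, "jaw": 60}, {"dx": -28, "dy": -3, "dz": 50, "wx": 0, "wy": 0, "wz": 0, "jaw": 60}, {"dx": -28, "dy": -3, "dz": 100, "wx": 0, "wy": 0, "wz": 0, "jaw": 60}, {"dx": -28, "dy": -3, "dz": 150, "wx": 0, "wy": 0, "wz": 0, "jaw": 60}]'

```text
clock: 29.3
tool_pos: [435.9, 14.4, 179.4]
tool_rot: [0.0, -0.054, 0.999, -0.0]
contact_force: [1.3, -0.6, -0.5]
grip_width: 60.3
grasp_force: 0.0
```

Request:
drive_tool --targets '[{"dx": 0, "dy": 50, "dz": 10, "wx": 0, "wy": 0, "wz": 0, "jaw": 60}, {"dx": 0, "dy": 100, "dz": 20, "wx": 0, "wy": 0, "wz": 0, "jaw": 60}, {"dx": 0, "dy": 150, "dz": 30, "wx": 0, "wy": 0, "wz": 0, "jaw": 60}, {"dx": -10, "dy": 200, "dz": 30, "wx": 0, "wy": 0, "wz": 0, "jaw": 60}, {"dx": -20, "dy": 250, "dz": 30, "wx": 0, "wy": 0, "wz": 0, "jaw": 60}, {"dx": -30, "dy": 300, "dz": 30, "wx": 0, "wy": 0, "wz": 0, "jaw": 60}, {"dx": -40, "dy": 350, "dz": 30, "wx": 0, "wy": 0, "wz": 0, "jaw": 60}, {"dx": -50, "dy": 390, "dz": 30, "wx": 0, "wy": 0, "wz": 0, "jaw": 60}]'

```text
clock: 30.3
tool_pos: [385.6, 406.0, 208.0]
tool_rot: [0.0, -0.054, 0.999, 0.0]
contact_force: [0.7, -0.6, -0.0]
grip_width: 59.8
grasp_force: 0.0
```

```bash
python3 - <<'E'
from h import *
p,d,c=snap('top'); cv2.imwrite('pics/t3.png',cv2.resize(p[170:310,240:440],None,fx=4,fy=4,interpolation=cv2.INTER_CUBIC))
vv,uu=np.mgrid[0:480,0:640];b,g,r=[p[...,i].astype(int) for i in range(3)]
m=((b>90)&(r-b<50)&(uu>255)&(uu<352)&(vv>196)&(vv<282)).astype(np.uint8)
m=cv2.morphologyEx(m,cv2.MORPH_OPEN,np.ones((3,3)));k,l,s,_=cv2.connectedComponentsWithStats(m);m=l==1+np.argmax(s[1:,4])
P=world(c,d,uu[m],vv[m]);R=cv2.minAreaRect(P[:,:2].astype(np.float32))
print(m.sum(),np.median(P[:,2]),R)
print(np.array([[.9942,.1075],[-.1075,.9942]])@(np.array(R[0])-[530.1,21.4]))
E
```

```text
3476 32.62782271784306 ((457.77471923828125, 16.438800811767578), (267.8284912109375, 131.13206481933594), 6.225564956665039)
[-72.43912305   2.84254345]
```

View pics/t3.png

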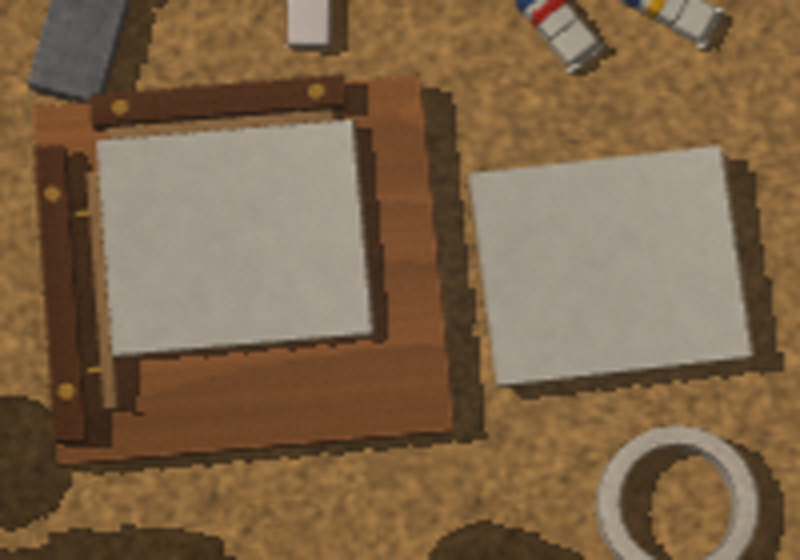

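The panel lies in the corner, with its left edge at px x≈98–112 on the end strip and its top edge at y≈122–140 on the side strip. The stack and bystanders are undisturbed. I'll do one robust pose check before handing in.

```bash
python3 - <<'E'
from h import *
p,d,c=snap('top')
vv,uu=np.mgrid[0:480,0:640];b,g,r=[p[...,i].astype(int) for i in range(3)]
E=np.array(c['extrinsics']);B=np.array([[.9942,.1075],[-.1075,.9942]])
def rect(u0,u1,v0,v1,h):
    m=((b>90)&(r-b<50)&(uu>u0)&(uu<u1)&(vv>v0)&(vv<v1)).astype(np.uint8)
    m=cv2.morphologyEx(m,cv2.MORPH_OPEN,np.ones((3,3)));k,l,s,_=cv2.connectedComponentsWithStats(m);m=l==1+np.argmax(s[1:,4])
    a=world(c,np.full(m.sum(),100.),uu[m],vv[m])-E[:3,3];P=E[:3,3]+a*((h-E[2,3])/a[:,2])[:,None]
    R=cv2.minAreaRect(P[:,:2].astype(np.float32));print(R,B@(np.array(R[0])-[530.1,21.4]))
rect(255,352,196,282,33); rect(354,440,200,275,24)
E
```

```text
((535.7544555664062, 25.281558990478516), (110.21698760986328, 130.42747497558594), 6.159565448760986) [6.03892732 3.25119197]
((527.207763671875, -166.0345458984375), (110.13124084472656, 130.90255737304688), 7.894379615783691) [ -23.02467504 -186.03651013]
```

```bash
python3 -c "
from rig import manip
print(manip.sign_off())"
```

```text
the job is handed in; nothing more can be done
None
```

The top panel was slid onto the board, pressed against the end strip (about 17 N at most, over the 6–12 N snug range but under the 20 N limit) and then against the side strip (about 7 N), and the job is handed in. By the final top view it lies flush in the corner, square to the board, with the stack and bystanders undisturbed; sign-off returned no verdict.

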